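# Set ventilation gaps between relays on a mounting rail

### The arm

A 6-joint arm with a two-finger parallel gripper is mounted at the origin on the work surface. World frame = base frame: x ahead of the robot, y to its left, z up, the work surface at z = 0. Lengths are in mm, angles in rad, forces in N, time in s.
With the tool pointing down it reaches from about 375 to 750 mm from the base axis. Payload 9 kg.
Tool frame: the origin (TCP) lies at the very end of the fingers, on their centre line; the grasp point (between the pads) lies 19 mm behind it; z points along the fingers, y is the direction in which the jaws open and shut (so a half turn about z gives the same grasp; the last joint's range is limited). The gripper opens to 85 mm and grips with 20 to 120 N. Pads are 22 mm wide; open, the fingers measure 114 mm over their backs; the gripper's body (76 mm by 85 mm) begins 54 mm behind the grasp point. The pads swing forward as they close: fully open they stand 13 mm farther back than shut.
Start: joints at [-1.403, 0.104, 0.097, 1.564, 0, 1.353], TCP at [225.792, -555.927, 231.331] pointing down, gripper open.
Joint ranges: [-2.99, 2.99], [-0.84, 1.86], [-1.1, 1.16], [-1.84, 2.11], [-1.51, 1.56], [-3.14, 3.14]. Speed limits (rad/s): [2.22, 2.22, 2.57, 3.14, 3.14, 3.14].

### API

Orientations are given as a 3x3 rotation matrix whose columns are the frame's x, y, z axes.
In Python, from station import get_obs, read_camera, calibration, sign_off gives the robot as it stands.
- The arm moves only by the tool carry_out, never from a script. Its argument "series" is a list of rows, each a list of 7 numbers: the shift along the tool's x, y, z in cm, then the turn, a rotation vector about the tool's x, y, z in rad, then the finger opening in cm, from 0 to 8.54. In form: [[dx, dy, dz, rx, ry, rz, claw], ...]. A call has 1 to 10 rows; each row is the pose to reach, as a shift and turn from the pose measured when the call began, along the tool's axes at that moment; what a row does not reach only later rows make up. A row lasts 1/8 s, in which the tool goes at most 62.5 mm and 10.7 degrees, less where a joint would pass 70% of its speed; a pose out of reach is approached as far as the arm can. A call with a gripper value outside its range is refused whole. The fingers move at their own pace and stop on an object; "force" is the grip in N (left out, the last holds). Time passes only in rows, so rows that repeat a pose let the fingers close. It gives the time, the measured TCP pose, the force and the opening at its end, in the units of the state.
- get_obs(): the state, without advancing time (a new reading comes with each control period).
- read_camera(name): name is "scene" or "top" or "wrist"; returns the picture (384x512x3 uint8, red, green, blue); there is no depth.
- calibration(name): a dict with "fx", "fy", "cx", "cy" (pixels), "k1" (the pictures are not rectified: a ray, as slopes to the right and down, at radius r is drawn at 1 + k1 r^2 times it, then the intrinsics apply), "cam_to_world" (4x4, takes a point from camera to world coordinates). Camera axes: x right, y up, looking along -z (the intrinsics and any distortion apply to the point x, -y, -z); pixel columns grow to the right and rows downward; lengths in mm; the calibration is good to about 2 mm. A picture is of the moment at which its call begins: read the wrist's pose just before it. calibration takes no time and is no camera call; for the wrist camera it gives the pose at the moment of the call.
- sign_off(): hands the job in, once; it reports no verdict.
The state is a dict: "time": time; "joints": joint angles; "joint_vel": joint speeds; "tau": joint torques, N m; "tool_pos": TCP position; "orientation": TCP orientation; "force": force on the tool from outside, world axes, zero at the start; "torque": the same for the moment, N m; "finger_gap": opening from 0.0 (shut) to 1.0 (fully open).
Only numpy, scipy, OpenCV 4.12 (cv2) and the standard library are available. Lean on these libraries where they do the work, as an engineer would, in place of code of your own. Each camera call takes 0.05 s, during which the arm holds its last target. There are 200 camera calls.

### The job

Set the three relays on the mounting rail with equal cooling gaps, using the wooden saddle spacer and starting from the end stop: straddle each relay in turn with the spacer held in the gripper, thick leg on the end-stop side, and gently draw that relay towards the stop until the thick leg bears on the neighbour (the end stop, then the relay set before), feeling for that contact so that you neither press hard nor shove the neighbour along. Move the relays only with the spacer, never with the gripper, and leave the bearing, the transformer and the can alone. Finish with the spacer standing on its two legs on the counter, beside the panel.

Things in the scene. Friction and masses are not known exactly. Their poses are not given: they have to be found in the camera images.
- spacer_grip (a point): Centre of the grip block of a wooden saddle spacer (upside-down U on two legs, 0.18 kg), 66 mm above its feet. z up; y from thick to thin leg. Grip block 24 mm (y) by 44 mm (x), 46 to 83 mm above the feet; grip it across the 24 mm. It is clamped on the bridge up to 6 mm to either side (y) of the middle of the pocket, differently each time: feel where the legs are.
- grip_top (a point): Centre of the top of that grip block, 83 mm above the feet (fixed to the block, axes the same). The saddle below it: pocket 54 mm (y) by 34 mm high under a 12 mm bridge; from its middle the thin leg is y = +27 to +33 mm, the thick leg -39 to -27 mm (12 mm); legs 34 mm wide (x). A 36 mm relay has 18 mm of play: thin leg drawing a relay, thick leg on the neighbour leaves a gap of 12 + 18 = 30 mm.
- panel: White mounting panel, fixed on the counter, 140 mm (x) by 340 mm (y) by 12 mm, with a steel rail on it along its y axis (top of rail 20 mm above the counter). Origin: centre of the panel's underside, on the counter. Axes: z up, y along the rail, away from the end stop.
- end_stop: Grey end stop fixed on the rail at the panel's -y end: 60 mm (x) by 18 mm (y) by 56 mm high, its top 76 mm above the counter. Origin: at the foot of the face that looks at the relays (the face is the plane y = 0), 20 mm above the counter; axes as the panel's.
- relay1: First relay from the end stop, grey plastic, 36 mm along the rail (y). Base 85 mm (x) by 42 mm high, on it a nose 46 mm (x) by 18 mm high; top 80 mm above the counter. Origin: centre of its underside, 20 mm above the counter; axes as the panel's. It slides only along the rail, with about 5 N of friction, and stays where left. Properly spaced, its origin is 48 mm from the end stop's origin.
- relay2: Second relay from the end stop, grey plastic, 36 mm along the rail (y). Base 85 mm (x) by 42 mm high, on it a nose 46 mm (x) by 18 mm high; top 80 mm above the counter. Origin: centre of its underside, 20 mm above the counter; axes as the panel's. It slides only along the rail, with about 5 N of friction, and stays where left. Properly spaced, its origin is 66 mm from relay1's.
- relay3: Third relay from the end stop, grey plastic, 36 mm along the rail (y). Base 85 mm (x) by 42 mm high, on it a nose 46 mm (x) by 18 mm high; top 80 mm above the counter. Origin: centre of its underside, 20 mm above the counter; axes as the panel's. It slides only along the rail, with about 5 N of friction, and stays where left. Properly spaced, its origin is 66 mm from relay2's.
- bearing: Loose steel ball bearing lying flat, 72 mm across and 18 mm high; bystander. Origin: centre of its underside.
- transformer: Loose small transformer, steel core with copper winding, 50 x 58 x 40 mm; bystander. Origin: centre of its underside.
- can: Loose aluminium can, 52 mm across, 100 mm high; bystander. Origin: centre of its underside.
Things that resemble listed ones, but are neither listed nor needed, are in the scene too. What is shaped like the part that bears spacer_grip but purple or red is not meant.

How it is judged (in metres and radians):
On the way, in this order (a step that is already met when the one before it is completed fails the run):
1. the spacer, over relay 1, bears on that relay and with its thick leg on the end stop at once, the gap between those two being 30 mm within 1.5 mm (contact force between spacer and relay1 above 0.5 N and contact force between spacer and end_stop above 0.5 N and y of relay1 in the frame of end_stop between 0.0465 and 0.0495 m).
2. the spacer, over relay 2, bears on that relay and with its thick leg on the first relay at once, the gap between those two being 30 mm within 1.5 mm (contact force between spacer and relay2 above 0.5 N and contact force between spacer and relay1 above 0.5 N and y of relay2 in the frame of relay1 between 0.0645 and 0.0675 m).
3. the spacer, over relay 3, bears on that relay and with its thick leg on the second relay at once, the gap between those two being 30 mm within 1.5 mm (contact force between spacer and relay3 above 0.5 N and contact force between spacer and relay2 above 0.5 N and y of relay3 in the frame of relay2 between 0.0645 and 0.0675 m).
At the end, for the whole second after the job is handed in: The gaps end stop to relay 1, relay 1 to relay 2 and relay 2 to relay 3 are each 30 mm within 1.5 mm, and the spacer stands upright (within 0.1 rad) and still on its legs on the counter, not touching the panel or anything on it (y of relay1 in the frame of end_stop between 0.0465 and 0.0495 m and y of relay2 in the frame of relay1 between 0.0645 and 0.0675 m and y of relay3 in the frame of relay2 between 0.0645 and 0.0675 m and linear speed of each of relay1, relay2, relay3, spacer below 0.01 m/s and height (world z) of spacer_grip between 0.06 and 0.07 m and angle between spacer_grip's own z axis and vertical below 0.1 rad and not (contact force between spacer and panel above 0.05 N)).
It fails at once if the spacer presses on the panel, the end stop or a relay with more than 20 N (contact force between spacer and panel above 20 N).
It fails at once if the gripper or arm touches the panel or what is on it with more than 1 N (contact force between any of the fingers, the arm and panel above 1 N).
It fails at once if the bearing, transformer or can is moved by more than 15 mm (distance of any of bearing, transformer, can from where it was at the start of the episode above 0.015 m).
It also fails if it takes over 72 s, if anything falls off the work surface, if the arm or the gripper's body presses on something with over 40 N, if the wrist force passes 120 N, or if a joint passes its speed limit or range.

## Working session

There is one attempt and no reset: what is moved stays moved. The work goes in short steps, Python scripts to look and compute and a tool call to move; the robot and the scene stay as the last step left them, time stands still between calls to the robot, and variables do not carry over. Pictures are saved under pics/ and viewed, about 8 in all and at most 12, crops included, and the job is handed in when it is done.

Besides the shell and the picture viewer there is one more tool, called after "Call:" in YAML: its name, and indented under it one key for each argument. carry_out: Moves the arm, as the interface text tells. Its arguments: {"type":"object","properties":{"series":{"type":"array","items":{"type":"array","items":{"type":"number"}}},"force":{"type":"number"}},"required":["series"]}

```bash
mkdir -p pics
python3 - <<'E'
from station import *
import cv2,numpy as np
for n in("scene","top"):
    cv2.imwrite(f"pics/{n}0.png",read_camera(n)[:,:,::-1]); c=calibration(n); print(n,{k:(np.round(v,3).tolist() if k=="cam_to_world" else round(v,3)) for k,v in c.items()})
o=get_obs(); print(o)
a=cv2.imread("pics/scene0.png");b=cv2.imread("pics/top0.png")
cv2.imwrite("pics/both.png",cv2.resize(np.vstack([a,b]),None,fx=.78,fy=.78))
E
```

```text
scene {'fx': 352.488, 'fy': 352.488, 'cx': 253.461, 'cy': 188.551, 'k1': -0.063, 'cam_to_world': [[-0.553, -0.563, 0.614, 1028.014], [0.833, -0.392, 0.391, 378.739], [0.02, 0.727, 0.686, 683.393], [0.0, 0.0, 0.0, 1.0]]}
top {'fx': 347.706, 'fy': 347.706, 'cx': 251.561, 'cy': 193.483, 'k1': -0.078, 'cam_to_world': [[-0.019, 0.994, -0.106, 413.831], [-1.0, -0.019, 0.003, 36.8], [0.001, 0.106, 0.994, 908.42], [0.0, 0.0, 0.0, 1.0]]}
{'time': 0.1, 'joints': array([-1.40267257e+00,  1.04676733e-01,  9.65300944e-02,  1.56388398e+00,
       -1.19393710e-05,  1.35313479e+00]), 'joint_vel': array([-0.00132215, -0.0003068 ,  0.00145189,  0.00050203,  0.00053769,
        0.00137654]), 'tau': array([ 7.52679713e-03, -5.58207679e+01,  5.04719281e+01,  1.29082121e-02,
       -1.31863544e-04, -3.47051616e-05]), 'tool_pos': array([ 225.74724637, -555.58686445,  230.56900145]), 'orientation': array([[ 9.26503247e-01,  3.76286706e-01, -2.18307883e-04],
       [ 3.76286683e-01, -9.26502486e-01,  1.21488678e-03],
       [ 2.54882948e-04, -1.20774289e-03, -9.99999238e-01]]), 'force': array([-0.09696964,  0.31381327, -0.9159167 ]), 'torque': array([-0.03303693,  0.03654272, -0.04464313]), 'finger_gap': 1.0008000970851514}
```

View pics/top0.png

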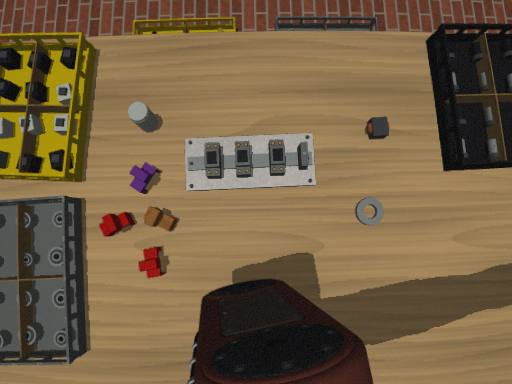

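View pics/scene0.png

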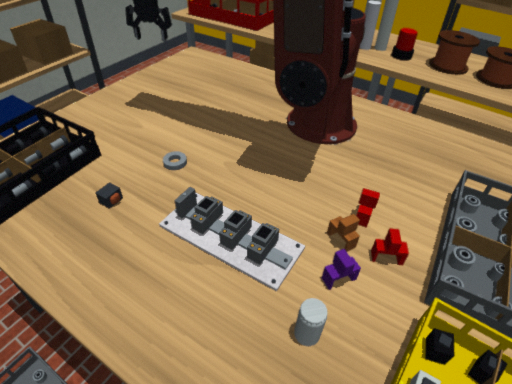

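Candidates in the top view are purple (143,178), red (116,223), red (150,262) and wood-brown (160,217). The description says wooden, so I choose the brown one and check it in a close crop. In the scene view it is at (345,230). The end stop is at top (303,155), with relays 1, 2 and 3 at (277,156), (243,158) and (212,160).

Run:
```python
import cv2,numpy as np
a=cv2.imread("pics/scene0.png");b=cv2.imread("pics/top0.png")
A=cv2.resize(a[200:270,310:410],None,fx=4,fy=4,interpolation=2); B=cv2.resize(b[195:240,130:195],(400,280),interpolation=2)
C=cv2.resize(b[125:200,180:320],(800,300+129),interpolation=2)[:310]
cv2.imwrite("pics/crop1.png",np.vstack([np.hstack([A,B]),C]))
```

```text
(no output)
```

View pics/crop1.png

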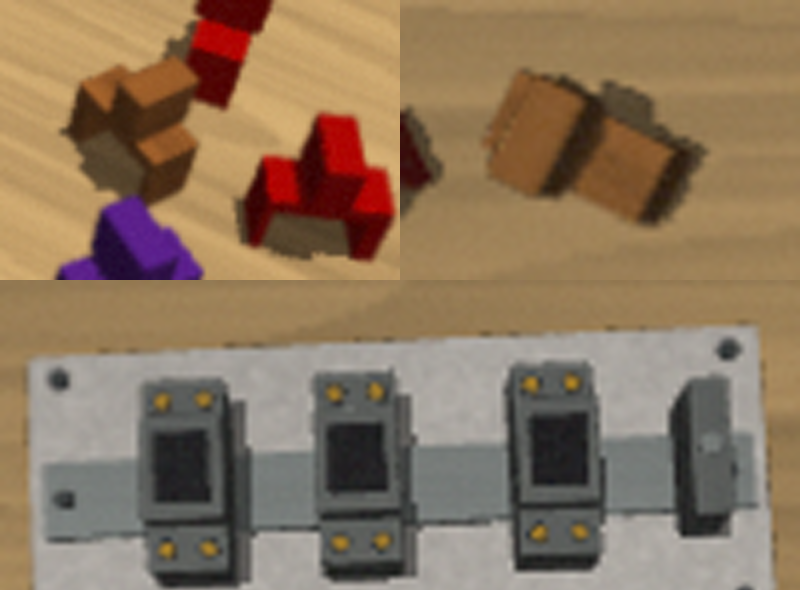

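```bash
cat > h.py <<'E'
import numpy as np,cv2
from station import *
def ray(c,px):
    K=np.array([[c["fx"],0,c["cx"]],[0,c["fy"],c["cy"]],[0,0,1.]])
    n=cv2.undistortPoints(np.array([[px]],float),K,np.array([c["k1"],0,0,0,0.]))[0,0]
    T=np.array(c["cam_to_world"]); return T[:3,3],T[:3,:3]@np.array([n[0],-n[1],-1.])
def on(c,px,z):
    o,d=ray(c,px); return (o+d*(z-o[2])/d[2])[:2]
def goto(p,yaw_y):
    """shift (cm, tool axes) and rz to bring TCP to p (mm), tool y along world angle yaw_y (mod pi), tool down"""
    o=get_obs(); R=np.array(o["orientation"]); d=R.T@(np.array(p)-o["tool_pos"])/10
    ty=np.arctan2(R[1,1],R[0,1]); t=(yaw_y-ty+np.pi/2)%np.pi-np.pi/2
    Y=np.array([np.cos(ty+t),np.sin(ty+t),0]); Z=np.array([0,0,-1.]); Rt=np.column_stack([np.cross(Y,Z),Y,Z])
    rv=cv2.Rodrigues(R.T@Rt)[0].ravel()
    print("t",round(o["time"],2),"tcp",np.round(o["tool_pos"],1),"F",np.round(o["force"],1),"shift",np.round(d,2),"rot",np.round(rv,3),"gap",round(o["finger_gap"],3),"j6",round(o["joints"][5],2))
E
python3 - <<'E'
from h import *
c=calibration("top"); 
for n,p,z in [("blk",(152.8,216.2),83),("r3",(211.9,157.5),80),("r2",(242.3,155.8),80),("r1",(277.8,154.4),80),("stop",(301.4,155),76),("bridge far end",(130+(680-400)/6.15,195+150/6.22),46),("can",(141,115),60),("bearing",(370,211),18)]: print(n,np.round(on(c,p,z),1))
im=cv2.imread("pics/top0.png");h=cv2.cvtColor(im,cv2.COLOR_BGR2HSV)
m=((h[...,1]<30)&(h[...,2]>120)).astype(np.uint8)*255; m[:,:182]=0;m[:,320:]=0;m[:130]=0;m[195:]=0
m=cv2.morphologyEx(m,cv2.MORPH_CLOSE,np.ones((9,9)))
k=max(cv2.findContours(m,0,2)[0],key=cv2.contourArea); b=cv2.boxPoints(cv2.minAreaRect(k)); print(b,[np.round(on(c,p,12),1) for p in b])
w=calibration("wrist"); o=get_obs(); R=o["orientation"]; T=np.array(w["cam_to_world"]); print("cam in tool",R.T@(T[:3,3]-o["tool_pos"]),np.round(R.T@T[:3,:3],2),w["fx"])
goto([*on(c,(152.8,216.2),83),250],np.arctan2(1,0))
E
```

```text
blk [451.7 270.9]
r3 [591.7 128.8]
r2 [594.4  55. ]
r1 [596.3 -31.3]
stop [594.7 -89.3]
bridge far end [445.2 224.3]
can [710.4 311.7]
bearing [ 457.3 -271.4]
[[183.74669 138.30017]
 [312.8916  132.5604 ]
 [315.19617 184.41351]
 [186.05127 190.15329]] [array([659.7, 210.9]), array([ 668.9, -131.9]), array([ 529.9, -132.3]), array([521.2, 204.3])]
cam in tool [ 7.60912085e+01 -6.83011015e-02 -1.43297431e+02] [[ 0.    0.95  0.3 ]
 [ 1.   -0.   -0.  ]
 [ 0.    0.3  -0.95]] 281.02267751211434
t 0.1 tcp [ 225.7 -555.6  230.6] F [-0.1  0.3 -0.9] shift [ 52.04 -68.07  -1.85] rot [-0.001 -0.     0.386] gap 1.001 j6 1.35
```

Call:
carry_out:
  series:
    - [39,-28,-2,0,0,-1.2,8.5]
    - [39,-28,-2,0,0,-1.2,8.5]
    - [39,-28,-2,0,0,-1.2,8.5]
    - [39,-28,-2,0,0,-1.2,8.5]
    - [39,-28,-2,0,0,-1.2,8.5]
    - [39,-28,-2,0,0,-1.2,8.5]
    - [39,-28,-2,0,0,-1.2,8.5]
    - [39,-28,-2,0,0,-1.2,8.5]

```text
time: 1.1
tool_pos: [482.6, -147.0, 251.0]
orientation: [[-0.018, 1.0, -0.0], [1.0, 0.018, 0.001], [0.001, -0.0, -1.0]]
force: [1.4, -0.6, 0.3]
finger_gap: 0.995
```

Run:
```python
from h import *
goto([440,245,250],np.radians(68))
```

```text
t 1.1 tcp [ 482.6 -147.   251. ] F [ 1.4 -0.6  0.3] shift [39.27 -3.56  0.15] rot [ 1.000e-03 -1.000e-03 -1.169e+00] gap 0.995 j6 1.0
```

Call:
carry_out:
  series:
    - [39.3,-3.6,0,0,0,-1.17,8.5]
    - [39.3,-3.6,0,0,0,-1.17,8.5]
    - [39.3,-3.6,0,0,0,-1.17,8.5]
    - [39.3,-3.6,0,0,0,-1.17,8.5]
    - [39.3,-3.6,0,0,0,-1.17,8.5]
    - [39.3,-3.6,0,0,0,-1.17,8.5]
    - [39.3,-3.6,0,0,0,-1.17,8.5]
    - [39.3,-3.6,0,0,0,-1.17,8.5]
    - [39.3,-3.6,0,0,0,-1.17,8.5]

```text
time: 2.22
tool_pos: [439.6, 244.7, 251.3]
orientation: [[-0.927, 0.375, -0.001], [0.375, 0.927, 0.001], [0.001, 0.001, -1.0]]
force: [-0.6, -0.7, 0.1]
finger_gap: 0.996
```

Run:
```python
from h import *
goto([452,271,250],np.radians(68))
import pickle
c=calibration("wrist"); im=read_camera("wrist")[:,:,::-1]; pickle.dump(c,open("w1.pkl","wb"))
cv2.imwrite("pics/w1.png",im)
```

```text
t 2.23 tcp [439.6 244.7 251.3] F [-0.6 -0.7  0.1] shift [-0.16  2.91  0.13] rot [ 0.001 -0.001 -0.   ] gap 0.996 j6 0.63
```

View pics/w1.png

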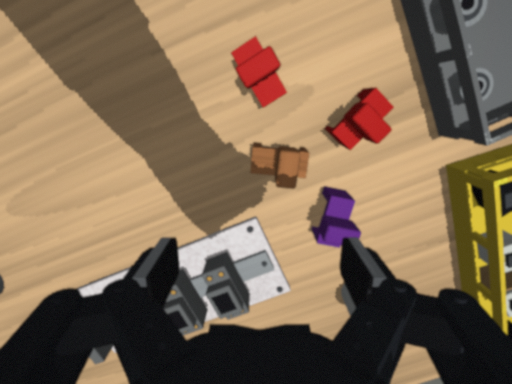

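Run:
```python
import cv2
im=cv2.imread("pics/w1.png"); cv2.imwrite("pics/w1c.png",cv2.resize(im[130:200,235:325],None,fx=8,fy=8,interpolation=2))
```

```text
(no output)
```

View pics/w1c.png

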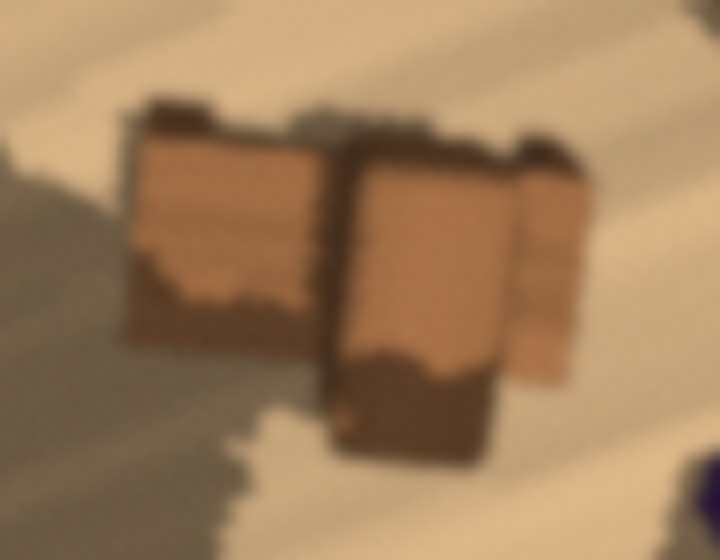

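Run:
```python
from h import *
import pickle
c=pickle.load(open("w1.pkl","rb")); f=lambda x,y,z: on(c,(235+x/8-.5,130+y/8-.5),z)
tl,tr,bl,br=[f(*p,83) for p in((360,165),(512,175),(333,455),(487,465))]
ctr=(tl+tr+bl+br)/4
print("blk",ctr,"size",np.linalg.norm(tr-tl),np.linalg.norm(tl-bl))
e=(bl-tl)+(br-tr); x=e/np.linalg.norm(e); y=np.array([-x[1],x[0]])
if y[1]<0:y=-y
print("x dir",x,"y ang",np.degrees(np.arctan2(y[1],y[0])))
L=(f(137,140,46)+f(128,340,46))/2;R=(f(590,180,46)+f(568,382,46))/2
d=(R-L);print("L,R along y rel blk",(L-ctr)@y,(R-ctr)@y,"bridge ang",np.degrees(np.arctan2(d[1],d[0])))
for n,p in(("legL a",(150,105)),("legL b",(212,105)),("legR a",(525,140)),("legR top",(555,140))):print(n,(f(*p,20)-ctr)@y)
goto([*ctr,49],np.arctan2(d[1],d[0]))
```

```text
blk [451.06201855 274.85693802] size 21.339051742326877 42.4561011276156
x dir [ 0.9039412  -0.42765677] y ang 64.68105540229047
L,R along y rel blk -42.44075023878729 28.600939298289266 bridge ang 62.66778866403252
legL a -41.09012051343633
legL b -30.78745149432693
legR a 21.85013009236503
legR top 26.870401559266988
t 2.27 tcp [439.8 244.4 251.4] F [0.7 0.6 0.5] shift [ 0.09  3.23 20.24] rot [ 0.001 -0.001  0.092] gap 0.99 j6 0.63
```

Call:
carry_out:
  series:
    - [0.1,3.2,4,0,0,0.08,5.2]
    - [0.1,3.2,9,0,0,0.08,5.2]
    - [0.1,3.2,13,0,0,0.08,5.2]
    - [0.1,3.2,17,0,0,0.08,5.2]
    - [0.1,3.2,20.1,0,0,0.08,5.2]
    - [0.1,3.2,20.1,0,0,0.08,5.2]
    - [0.1,3.2,20.1,0,0,0.08,5.2]

```text
time: 3.15
tool_pos: [451.8, 274.2, 51.9]
orientation: [[-0.893, 0.45, 0.001], [0.45, 0.893, 0.001], [-0.0, 0.002, -1.0]]
force: [0.4, 0.7, -0.1]
finger_gap: 0.609
```

Call:
carry_out:
  series:
    - [0,0,0,0,0,0,1.8]
    - [0,0,0,0,0,0,1.8]
    - [0,0,0,0,0,0,1.8]
    - [0,0,0,0,0,0,1.8]
    - [0,0,0,0,0,0,1.8]
    - [0,0,0,0,0,0,1.8]
  force: 70

```text
time: 3.9
tool_pos: [453.0, 274.5, 53.8]
orientation: [[-0.893, 0.45, 0.004], [0.45, 0.893, 0.002], [-0.003, 0.003, -1.0]]
force: [-0.8, -1.2, 7.9]
finger_gap: 0.271
```

Call:
carry_out:
  series:
    - [0,0,-4,0,0,0,1.8]
    - [0,0,-9,0,0,0,1.8]
    - [0,0,-14,0,0,0,1.8]
    - [0,0,-14,0,0,0,1.8]
    - [0,0,-14,0,0,0,1.8]

```text
time: 4.53
tool_pos: [452.4, 274.2, 193.4]
orientation: [[-0.893, 0.45, 0.004], [0.45, 0.893, 0.002], [-0.002, 0.003, -1.0]]
force: [-0.6, 0.0, -2.6]
finger_gap: 0.267
```

Run:
```python
from h import *
c=calibration("wrist"); im=read_camera("wrist")[:,:,::-1]; cv2.imwrite("pics/w2.png",im)
goto([460,200,190],np.radians(91.2))
o=get_obs();print(o["orientation"].round(3).tolist())
```

```text
t 4.58 tcp [451.9 274.  192.5] F [-0.9 -0.4 -1.3] shift [-4.05 -6.25  0.24] rot [ 0.002  0.002 -0.487] gap 0.272 j6 0.76
[[-0.893, 0.45, 0.002], [0.45, 0.893, 0.001], [-0.001, 0.002, -1.0]]
```

View pics/w2.png

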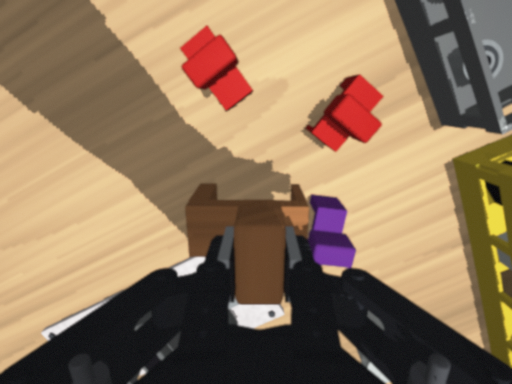

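Run:
```python
from h import *
goto([596.2,-27.3,180],np.radians(91.5))
```

```text
t 4.58 tcp [451.9 274.  192.5] F [-0.9 -0.4 -1.3] shift [-26.44 -20.43   1.24] rot [ 0.002  0.002 -0.492] gap 0.272 j6 0.76
```

Call:
carry_out:
  series:
    - [-5,-4,0,0,0,-0.1,1.8]
    - [-10,-8,0.3,0,0,-0.2,1.8]
    - [-15,-12,0.6,0,0,-0.3,1.8]
    - [-20,-16,1.2,0,0,-0.4,1.8]
    - [-24,-18.5,1.2,0,0,-0.49,1.8]
    - [-26.4,-20.4,1.2,0,0,-0.49,1.8]
    - [-26.4,-20.4,1.2,0,0,-0.49,1.8]
    - [-26.4,-20.4,1.2,0,0,-0.49,1.8]

```text
time: 5.58
tool_pos: [595.1, -26.2, 179.1]
orientation: [[-1.0, -0.024, -0.0], [-0.024, 1.0, 0.002], [0.0, 0.002, -1.0]]
force: [-0.6, 1.0, -2.0]
finger_gap: 0.266
```

Run:
```python
from h import *
import pickle
pickle.dump(calibration("wrist"),open("w3.pkl","wb")); im=read_camera("wrist")[:,:,::-1]; cv2.imwrite("pics/w3.png",im)
cv2.imwrite("pics/w3c.png",cv2.resize(im[150:350,100:400],None,fx=2.66,fy=2.66,interpolation=2))
goto([596.2,-27.3,105],np.radians(91.5))
```

```text
t 5.62 tcp [595.2 -25.9 179.6] F [-0.3 -0.1 -1.3] shift [-0.09 -0.16  7.45] rot [ 0.002  0.001 -0.002] gap 0.27 j6 -0.29
```

View pics/w3c.png

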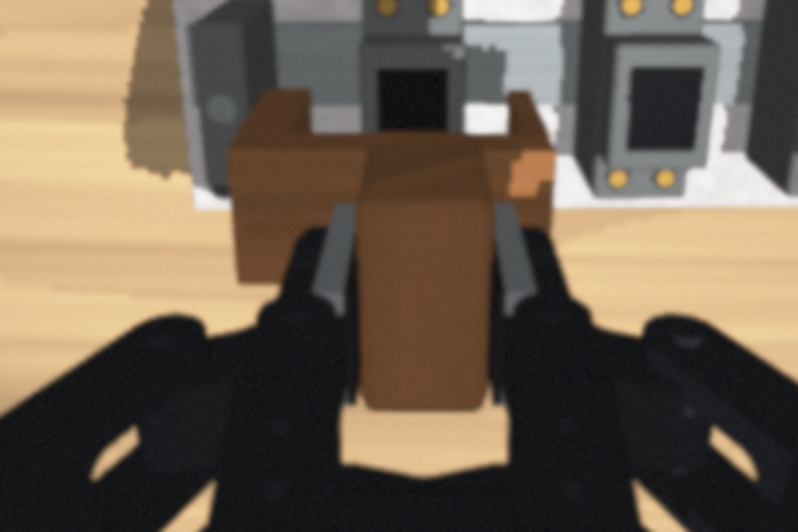

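Run:
```python
from h import *
import pickle
c=pickle.load(open("w3.pkl","rb")); f=lambda x,y,z: on(c,(100+(x+.5)/2.66-.5,150+(y+.5)/2.66-.5),z)
u=np.array([-.0262,.99966])
for n,p in(("r1 black",(412,100,80)),("nose L",(364,60,80)),("nose R",(463,60,80)),("r2 black",(667,108,80)),("legL in",(309,95,127)),("legR in",(511,95,127)),("stop face",(243,30,76)),("stop far",(196,60,76))): print(n,f(*p)@u, f(*p)[0])
print("tcp",np.array([595.2,-25.9])@u)
```

```text
r1 black -45.56008079338156 594.5003280976055
nose L -61.505307433481704 580.8702999504211
nose R -28.416141735050857 580.0972158237396
r2 black 41.734559294769554 595.3371058234474
legL in -73.00398324033868 579.022949482578
legR in -17.762695593706137 577.7360897641234
stop face -102.26610882762103 572.4260320554954
stop far -119.10336522742175 583.1935537632902
tcp -41.485434
```

Crop of the wrist view: relay 1's nose (crop columns 364 to 463) lies centred between the legs' inner edges (309 and 511), and the pocket middle is about 4 mm on the thick side of the TCP. Descending straight.

Call:
carry_out:
  series:
    - [0,0,2,0,0,0,1.8]
    - [0,0,4,0,0,0,1.8]
    - [0,0,5.5,0,0,0,1.8]
    - [0,0,6.5,0,0,0,1.8]
    - [0,0,7.4,0,0,0,1.8]
    - [0,0,7.4,0,0,0,1.8]
    - [0,0,7.4,0,0,0,1.8]

```text
time: 6.5
tool_pos: [595.6, -25.9, 106.2]
orientation: [[-1.0, -0.024, 0.001], [-0.024, 1.0, 0.002], [-0.001, 0.002, -1.0]]
force: [1.2, -0.1, -0.8]
finger_gap: 0.271
```

Call:
carry_out:
  series:
    - [0,-0.2,0,0,0,0,1.8]
    - [0,-0.4,0,0,0,0,1.8]
    - [0,-0.6,0,0,0,0,1.8]
    - [0,-0.8,0,0,0,0,1.8]
    - [0,-0.9,0,0,0,0,1.8]
    - [0,-1.0,0,0,0,0,1.8]
    - [0,-1.1,0,0,0,0,1.8]
    - [0,-1.2,0,0,0,0,1.8]

```text
time: 7.5
tool_pos: [595.9, -37.1, 106.1]
orientation: [[-1.0, -0.025, 0.001], [-0.025, 1.0, 0.003], [-0.001, 0.003, -1.0]]
force: [0.4, 4.3, -1.4]
finger_gap: 0.266
```

Call:
carry_out:
  series:
    - [0,-0.15,0,0,0,0,1.8]
    - [0,-0.22,0,0,0,0,1.8]
    - [0,-0.29,0,0,0,0,1.8]
    - [0,-0.36,0,0,0,0,1.8]
    - [0,-0.43,0,0,0,0,1.8]
    - [0,-0.5,0,0,0,0,1.8]

```text
time: 8.25
tool_pos: [596.0, -41.3, 106.0]
orientation: [[-1.0, -0.026, 0.001], [-0.026, 1.0, 0.005], [-0.002, 0.005, -1.0]]
force: [0.2, 5.5, -0.7]
finger_gap: 0.274
```

Call:
carry_out:
  series:
    - [0,-0.12,0,0,0,0,1.8]
    - [0,-0.16,0,0,0,0,1.8]
    - [0,-0.2,0,0,0,0,1.8]

```text
time: 8.62
tool_pos: [596.1, -42.6, 106.0]
orientation: [[-1.0, -0.026, 0.002], [-0.026, 1.0, 0.006], [-0.002, 0.006, -1.0]]
force: [0.4, 5.1, -1.5]
finger_gap: 0.267
```

Call:
carry_out:
  series:
    - [0,-0.12,0,0,0,0,1.8]
    - [0,-0.16,0,0,0,0,1.8]
    - [0,-0.2,0,0,0,0,1.8]

```text
time: 9.0
tool_pos: [596.1, -43.9, 105.9]
orientation: [[-1.0, -0.027, 0.002], [-0.027, 1.0, 0.007], [-0.002, 0.007, -1.0]]
force: [-0.8, 6.4, -0.4]
finger_gap: 0.264
```

Call:
carry_out:
  series:
    - [0,-0.12,0,0,0,0,1.8]
    - [0,-0.16,0,0,0,0,1.8]

```text
time: 9.25
tool_pos: [596.1, -44.0, 105.8]
orientation: [[-1.0, -0.028, 0.002], [-0.028, 1.0, 0.01], [-0.002, 0.01, -1.0]]
force: [0.4, 10.2, -0.8]
finger_gap: 0.271
```

Thick leg contact on the end stop: the motion stopped at y = -44.0 and force rose from about 5 to 10 N. The travel of 18.1 mm matches the 17.7 mm predicted. Backing off and going to relay 2.

Call:
carry_out:
  series:
    - [0,0.3,0,0,0,0,1.8]
    - [0,0.6,0,0,0,0,1.8]
    - [0,0.9,0,0,0,0,1.8]
    - [0,0.9,-1.5,0,0,0,1.8]
    - [0,0.9,-3.5,0,0,0,1.8]
    - [0,0.9,-5.5,0,0,0,1.8]
    - [0,4,-6,0,0,0,1.8]
    - [0,8,-6,0,0,0,1.8]
    - [0,10.5,-6,0,0,0,1.8]
    - [0,10.5,-6,0,0,0,1.8]

```text
time: 10.5
tool_pos: [593.4, 61.7, 168.5]
orientation: [[-1.0, -0.03, 0.003], [-0.03, 0.999, 0.01], [-0.003, 0.01, -1.0]]
force: [-0.7, -0.3, -2.3]
finger_gap: 0.268
```

Run:
```python
from h import *
import pickle
pickle.dump(calibration("wrist"),open("w4.pkl","wb")); im=read_camera("wrist")[:,:,::-1]; cv2.imwrite("pics/w4.png",im)
cv2.imwrite("pics/w4c.png",cv2.resize(im[130:290,100:400],None,fx=2.66,fy=2.66,interpolation=2))
u=np.array([-.0262,.99966]); p=np.array([595.5,0])+0; t=45.
goto([*(u*t+np.array([595.5+.0262*15.6,15.6])-u*0)[:2],105],np.radians(91.5))
```

```text
t 10.55 tcp [593.5  60.7 168.2] F [ 0.1 -0.2 -1.9] shift [-0.11 -0.07  6.32] rot [0.009 0.003 0.003] gap 0.267 j6 -0.15
```

View pics/w4c.png

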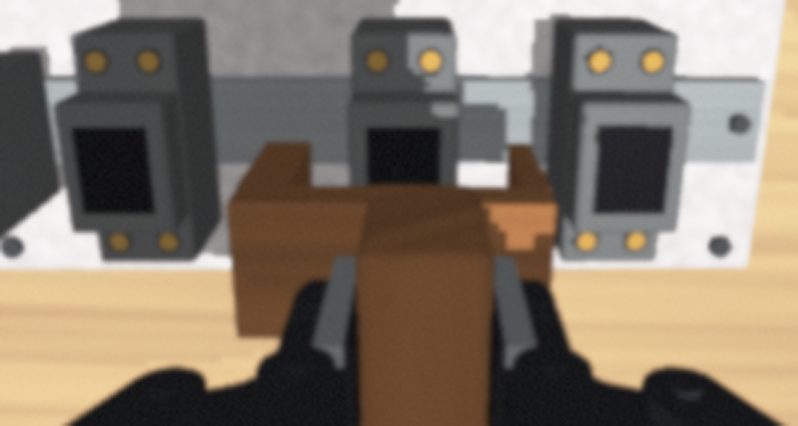

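Run:
```python
from h import *
import pickle
c=pickle.load(open("w4.pkl","rb")); f=lambda x,y,z: on(c,(100+(x+.5)/2.66-.5,130+(y+.5)/2.66-.5),z)
u=np.array([-.0262,.99966])
for n,p in(("r1",(113,170,80)),("r2",(402.5,160,80)),("r3",(634,170,80)),("legL",(309,150,115)),("legR",(511,150,115))): print(n,f(*p)@u,f(*p)[0])
print(np.array([593.5,60.7])@u)
```

```text
r1 -54.839198112342196 598.2415049915426
r2 40.11560888549852 592.1953124080077
r3 116.25353895461117 593.5914292434107
legL 15.060951695154206 578.5618665571478
legR 70.70851138372751 577.0400138893388
45.129662
```

Crop: relay 2 (nose 349 to 457) sits between the legs (309 and 511), 3 mm towards the thick leg. Relay 1 measures u = -54.8 against the -54.5 expected.

Call:
carry_out:
  series:
    - [0,-0.1,1.5,0.009,0,0,1.8]
    - [0,-0.15,3.5,0.009,0,0,1.8]
    - [0,-0.15,5,0.009,0,0,1.8]
    - [0,-0.15,6.2,0.009,0,0,1.8]
    - [0,-0.15,6.3,0.009,0,0,1.8]
    - [0,-0.15,6.3,0.009,0,0,1.8]

```text
time: 11.3
tool_pos: [593.9, 59.7, 105.6]
orientation: [[-1.0, -0.029, 0.004], [-0.029, 1.0, 0.001], [-0.004, 0.0, -1.0]]
force: [0.3, -0.7, -1.1]
finger_gap: 0.271
```

Call:
carry_out:
  series:
    - [0,-0.3,0,0,0,0,1.8]
    - [0,-0.6,0,0,0,0,1.8]
    - [0,-0.8,0,0,0,0,1.8]
    - [0,-1.0,0,0,0,0,1.8]
    - [0,-1.2,0,0,0,0,1.8]
    - [0,-1.4,0,0,0,0,1.8]
    - [0,-1.6,0,0,0,0,1.8]
    - [0,-1.8,0,0,0,0,1.8]
    - [0,-2.0,0,0,0,0,1.8]
    - [0,-2.2,0,0,0,0,1.8]

```text
time: 12.55
tool_pos: [594.7, 38.5, 105.7]
orientation: [[-1.0, -0.03, 0.004], [-0.03, 1.0, 0.002], [-0.004, 0.002, -1.0]]
force: [0.8, 4.7, -2.4]
finger_gap: 0.267
```

Call:
carry_out:
  series:
    - [0,-0.25,0,0,0,0,1.8]
    - [0,-0.4,0,0,0,0,1.8]
    - [0,-0.55,0,0,0,0,1.8]
    - [0,-0.7,0,0,0,0,1.8]
    - [0,-0.85,0,0,0,0,1.8]
    - [0,-1.0,0,0,0,0,1.8]
    - [0,-1.15,0,0,0,0,1.8]
    - [0,-1.3,0,0,0,0,1.8]

```text
time: 13.55
tool_pos: [595.0, 26.2, 105.7]
orientation: [[-1.0, -0.03, 0.004], [-0.03, 1.0, 0.004], [-0.004, 0.004, -1.0]]
force: [0.9, 5.0, -1.1]
finger_gap: 0.267
```

Call:
carry_out:
  series:
    - [0,-0.1,0,0,0,0,1.8]
    - [0,-0.14,0,0,0,0,1.8]
    - [0,-0.18,0,0,0,0,1.8]

```text
time: 13.92
tool_pos: [595.1, 24.9, 105.7]
orientation: [[-1.0, -0.031, 0.004], [-0.031, 1.0, 0.005], [-0.005, 0.005, -1.0]]
force: [0.8, 4.3, -1.1]
finger_gap: 0.272
```

Call:
carry_out:
  series:
    - [0,-0.1,0,0,0,0,1.8]
    - [0,-0.14,0,0,0,0,1.8]
    - [0,-0.18,0,0,0,0,1.8]

```text
time: 14.3
tool_pos: [595.1, 23.6, 105.7]
orientation: [[-1.0, -0.031, 0.004], [-0.031, 0.999, 0.006], [-0.005, 0.006, -1.0]]
force: [0.5, 5.3, -1.2]
finger_gap: 0.27
```

Call:
carry_out:
  series:
    - [0,-0.1,0,0,0,0,1.8]
    - [0,-0.13,0,0,0,0,1.8]

```text
time: 14.55
tool_pos: [595.2, 22.8, 105.7]
orientation: [[-0.999, -0.032, 0.004], [-0.032, 0.999, 0.007], [-0.005, 0.007, -1.0]]
force: [0.9, 5.1, -1.6]
finger_gap: 0.269
```

Call:
carry_out:
  series:
    - [0,-0.09,0,0,0,0,1.8]
    - [0,-0.12,0,0,0,0,1.8]

```text
time: 14.8
tool_pos: [595.2, 22.1, 105.6]
orientation: [[-0.999, -0.032, 0.004], [-0.032, 0.999, 0.008], [-0.005, 0.008, -1.0]]
force: [0.8, 6.3, -0.6]
finger_gap: 0.269
```

Call:
carry_out:
  series:
    - [0,-0.09,0,0,0,0,1.8]
    - [0,-0.11,0,0,0,0,1.8]

```text
time: 15.05
tool_pos: [595.2, 22.1, 105.6]
orientation: [[-0.999, -0.033, 0.005], [-0.033, 0.999, 0.01], [-0.005, 0.01, -1.0]]
force: [0.8, 8.2, -1.9]
finger_gap: 0.267
```

Contact with relay 1: motion stopped at y = 22.1 (22.0 predicted), force 8.2 N. On to relay 3.

Call:
carry_out:
  series:
    - [0,0.3,0,0,0,0,1.8]
    - [0,0.6,0,0,0,0,1.8]
    - [0,0.9,0,0.01,0,0,1.8]
    - [0,0.9,-1.5,0.01,0,0,1.8]
    - [0,0.9,-3.5,0.01,0,0,1.8]
    - [0,0.9,-5.5,0.01,0,0,1.8]
    - [0,4,-6,0.01,0,0,1.8]
    - [0,8,-6,0.01,0,0.007,1.8]
    - [0,11.2,-6,0.01,0,0.007,1.8]
    - [0,11.2,-6,0.01,0,0.007,1.8]

```text
time: 16.3
tool_pos: [591.4, 135.3, 168.3]
orientation: [[-1.0, -0.028, 0.006], [-0.028, 1.0, 0.0], [-0.006, 0.0, -1.0]]
force: [-0.6, -0.1, -1.8]
finger_gap: 0.27
```

Run:
```python
from h import *
import pickle
pickle.dump(calibration("wrist"),open("w5.pkl","wb")); im=read_camera("wrist")[:,:,::-1]; cv2.imwrite("pics/w5.png",im)
cv2.imwrite("pics/w5c.png",cv2.resize(im[130:290,100:400],None,fx=2.66,fy=2.66,interpolation=2))
goto([592.5,134.3,105],np.radians(91.5))
```

```text
t 16.35 tcp [591.6 134.  168.1] F [-0.5 -0.1 -1.8] shift [-0.06  0.03  6.31] rot [-0.001  0.006  0.001] gap 0.27 j6 -0.02
```

View pics/w5c.png

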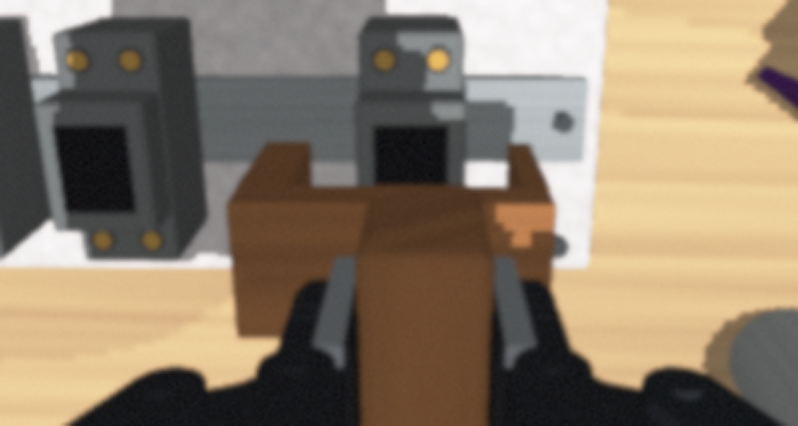

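Relay 3 (nose 357 to 465) is centred in the pocket. I expect contact at TCP y of about 88.

Call:
carry_out:
  series:
    - [0,0,1.5,0,0.005,0,1.8]
    - [0,0,3.5,0,0.005,0,1.8]
    - [0,0,5,0,0.005,0,1.8]
    - [0,0,6.2,0,0.005,0,1.8]
    - [0,0,6.3,0,0.005,0,1.8]
    - [0,0,6.3,0,0.005,0,1.8]

```text
time: 17.1
tool_pos: [592.2, 134.0, 105.5]
orientation: [[-1.0, -0.027, 0.002], [-0.027, 1.0, -0.0], [-0.002, -0.001, -1.0]]
force: [0.5, -0.6, -1.6]
finger_gap: 0.269
```

Call:
carry_out:
  series:
    - [0,-0.3,0,0,0,0,1.8]
    - [0,-0.6,0,0,0,0,1.8]
    - [0,-0.8,0,0,0,0,1.8]
    - [0,-1.0,0,0,0,0,1.8]
    - [0,-1.2,0,0,0,0,1.8]
    - [0,-1.4,0,0,0,0,1.8]
    - [0,-1.6,0,0,0,0,1.8]
    - [0,-1.8,0,0,0,0,1.8]
    - [0,-2.0,0,0,0,0,1.8]
    - [0,-2.2,0,0,0,0,1.8]

```text
time: 18.35
tool_pos: [593.0, 112.8, 105.7]
orientation: [[-1.0, -0.028, 0.002], [-0.028, 1.0, 0.001], [-0.002, 0.001, -1.0]]
force: [1.2, 5.4, -1.3]
finger_gap: 0.269
```

Call:
carry_out:
  series:
    - [0,-0.25,0,0,0,0,1.8]
    - [0,-0.45,0,0,0,0,1.8]
    - [0,-0.65,0,0,0,0,1.8]
    - [0,-0.85,0,0,0,0,1.8]
    - [0,-1.05,0,0,0,0,1.8]
    - [0,-1.25,0,0,0,0,1.8]
    - [0,-1.45,0,0,0,0,1.8]
    - [0,-1.65,0,0,0,0,1.8]
    - [0,-1.85,0,0,0,0,1.8]

```text
time: 19.48
tool_pos: [593.5, 95.0, 105.7]
orientation: [[-1.0, -0.029, 0.003], [-0.029, 1.0, 0.003], [-0.003, 0.003, -1.0]]
force: [0.5, 4.2, -1.1]
finger_gap: 0.269
```

Call:
carry_out:
  series:
    - [0,-0.15,0,0,0,0,1.8]
    - [0,-0.25,0,0,0,0,1.8]
    - [0,-0.35,0,0,0,0,1.8]
    - [0,-0.45,0,0,0,0,1.8]

```text
time: 19.98
tool_pos: [593.6, 91.1, 105.7]
orientation: [[-1.0, -0.029, 0.003], [-0.029, 1.0, 0.004], [-0.003, 0.004, -1.0]]
force: [1.2, 6.0, -1.6]
finger_gap: 0.269
```

Call:
carry_out:
  series:
    - [0,-0.1,0,0,0,0,1.8]
    - [0,-0.14,0,0,0,0,1.8]
    - [0,-0.18,0,0,0,0,1.8]

```text
time: 20.35
tool_pos: [593.6, 89.9, 105.6]
orientation: [[-1.0, -0.03, 0.003], [-0.03, 1.0, 0.005], [-0.003, 0.005, -1.0]]
force: [1.1, 5.2, -2.6]
finger_gap: 0.268
```

Call:
carry_out:
  series:
    - [0,-0.09,0,0,0,0,1.8]
    - [0,-0.12,0,0,0,0,1.8]

```text
time: 20.6
tool_pos: [593.7, 89.2, 105.6]
orientation: [[-1.0, -0.03, 0.003], [-0.03, 1.0, 0.007], [-0.003, 0.006, -1.0]]
force: [0.5, 4.9, -1.5]
finger_gap: 0.266
```

Call:
carry_out:
  series:
    - [0,-0.09,0,0,0,0,1.8]
    - [0,-0.12,0,0,0,0,1.8]

```text
time: 20.85
tool_pos: [593.7, 88.5, 105.6]
orientation: [[-1.0, -0.03, 0.003], [-0.03, 1.0, 0.008], [-0.003, 0.008, -1.0]]
force: [1.0, 5.1, -2.7]
finger_gap: 0.269
```

Call:
carry_out:
  series:
    - [0,-0.09,0,0,0,0,1.8]
    - [0,-0.11,0,0,0,0,1.8]

```text
time: 21.1
tool_pos: [593.7, 88.1, 105.6]
orientation: [[-1.0, -0.031, 0.003], [-0.031, 0.999, 0.009], [-0.003, 0.009, -1.0]]
force: [-0.1, 5.7, -2.4]
finger_gap: 0.266
```

Call:
carry_out:
  series:
    - [0,-0.08,0,0,0,0,1.8]
    - [0,-0.1,0,0,0,0,1.8]

```text
time: 21.35
tool_pos: [593.7, 88.0, 105.5]
orientation: [[-0.999, -0.032, 0.003], [-0.032, 0.999, 0.011], [-0.003, 0.011, -1.0]]
force: [1.1, 7.2, -2.7]
finger_gap: 0.273
```

Call:
carry_out:
  series:
    - [0,-0.09,0,0,0,0,1.8]
    - [0,-0.09,0,0,0,0,1.8]

```text
time: 21.6
tool_pos: [593.7, 88.0, 105.5]
orientation: [[-0.999, -0.032, 0.003], [-0.032, 0.999, 0.013], [-0.004, 0.013, -1.0]]
force: [1.0, 7.0, -2.6]
finger_gap: 0.27
```

Call:
carry_out:
  series:
    - [0,-0.1,0,0,0,0,1.8]
    - [0,-0.12,0,0,0,0,1.8]

```text
time: 21.85
tool_pos: [593.7, 87.9, 105.5]
orientation: [[-0.999, -0.033, 0.003], [-0.033, 0.999, 0.015], [-0.004, 0.015, -1.0]]
force: [0.9, 8.7, -2.2]
finger_gap: 0.266
```

Contact with relay 2 at y = 87.9 (88.0 predicted), force 8.7 N. Backing off and carrying the spacer to the clear counter in front of the panel.

Call:
carry_out:
  series:
    - [0,0.3,0,0,0,0,1.8]
    - [0,0.6,0,0,0,0,1.8]
    - [0,0.9,0,0.014,0,0,1.8]
    - [0,0.9,-1.5,0.014,0,0,1.8]
    - [0,0.9,-3.5,0.014,0,0,1.8]
    - [0,0.9,-6,0.014,0,0,1.8]
    - [4,0.9,-7,0.014,0,0,1.8]
    - [9,0.9,-7,0.014,0,0,1.8]
    - [14.5,0.9,-7,0.014,0,0,1.8]
    - [14.5,0.9,-7,0.014,0,0,1.8]

```text
time: 23.1
tool_pos: [445.7, 91.2, 176.7]
orientation: [[-0.999, -0.033, 0.006], [-0.033, 0.999, 0.001], [-0.006, 0.001, -1.0]]
force: [1.2, 0.5, -1.5]
finger_gap: 0.271
```

Run:
```python
from h import *
goto([448,92,57],np.radians(91.5))
```

```text
t 23.1 tcp [445.7  91.2 176.7] F [ 1.2  0.5 -1.5] shift [-0.16  0.06 11.97] rot [0.001 0.006 0.007] gap 0.271 j6 -0.12
```

Call:
carry_out:
  series:
    - [0,0,4,0,0.006,0,1.8]
    - [0,0,8,0,0.006,0,1.8]
    - [0,0,10.5,0,0.006,0,1.8]
    - [0,0,11.5,0,0.006,0,1.8]
    - [0,0,11.9,0,0.006,0,1.8]
    - [0,0,12.1,0,0.006,0,1.8]
    - [0,0,12.2,0,0.006,0,1.8]

```text
time: 23.98
tool_pos: [447.1, 91.3, 55.5]
orientation: [[-0.999, -0.033, 0.001], [-0.033, 0.999, 0.001], [-0.001, 0.001, -1.0]]
force: [0.5, 0.5, -0.6]
finger_gap: 0.263
```

Call:
carry_out:
  series:
    - [0,0,0.1,0,0,0,1.8]
    - [0,0,0.2,0,0,0,1.8]

```text
time: 24.22
tool_pos: [447.4, 91.3, 53.9]
orientation: [[-0.999, -0.033, 0.001], [-0.033, 0.999, 0.001], [-0.002, 0.001, -1.0]]
force: [-0.1, 1.4, 3.3]
finger_gap: 0.27
```

Feet are down (+3.3 N at z = 53.9). Opening partly, then rising.

Call:
carry_out:
  series:
    - [0,0,0,0,0,0,2.8]
    - [0,0,0,0,0,0,3.6]
    - [0,0,0,0,0,0,4.8]
    - [0,0,0,0,0,0,4.8]
    - [0,0,-1,0,0,0,4.8]
    - [0,0,-3,0,0,0,4.8]
    - [0,0,-6,0,0,0,4.8]
    - [0,0,-11,0,0,0,4.8]
    - [0,0,-15,0,0,0,4.8]
    - [0,0,-15,0,0,0,4.8]

```text
time: 25.48
tool_pos: [448.9, 91.1, 207.9]
orientation: [[-0.999, -0.033, 0.007], [-0.033, 0.999, 0.0], [-0.008, 0.0, -1.0]]
force: [-0.2, -0.4, -0.1]
finger_gap: 0.561
```

Call:
carry_out:
  series:
    - [6,-10,-15,0,0,0,4.8]
    - [6,-20,-15,0,0,0,4.8]
    - [6,-25,-15,0,0,0,4.8]
    - [6,-25,-15,0,0,0,4.8]
    - [6,-25,-15,0,0,0,4.8]
    - [6,-25,-15,0,0,0,4.8]
    - [6,-25,-15,0,0,0,4.8]

```text
time: 26.35
tool_pos: [396.0, -160.6, 356.9]
orientation: [[-0.999, -0.032, 0.007], [-0.032, 0.999, 0.001], [-0.007, 0.001, -1.0]]
force: [-0.5, -0.3, -0.5]
finger_gap: 0.564
```

Run:
```python
from h import *
a=read_camera("scene")[:,:,::-1];b=read_camera("top")[:,:,::-1]; cv2.imwrite("pics/end_s.png",a);cv2.imwrite("pics/end_t.png",b)
A=cv2.resize(a[150:300,130:430],(800,400),interpolation=2)[:300]
A=cv2.resize(a[170:290,140:440],(750,300),interpolation=2);B=cv2.resize(b[120:240,110:410],(750,300),interpolation=2)
cv2.imwrite("pics/end.png",np.vstack([A,B])); goto([450,90,200],1.6)
```

```text
t 26.45 tcp [ 396.1 -159.7  356.9] F [0.4 0.4 0.5] shift [-6.14 24.76 15.75] rot [0.001 0.007 0.005] gap 0.558 j6 -0.73
```

View pics/end.png

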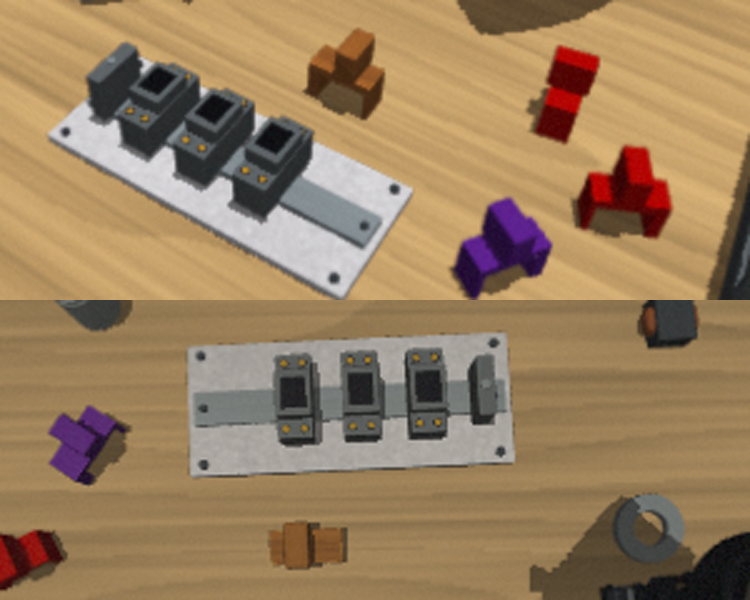

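The final view shows the relays evenly spaced (top crop columns 294, 360 and 427), the spacer upright on the counter at (308,545) clear of the panel, and the bystanders where they were.

Run:
```python
from h import *
c=calibration("top")
P=[on(c,(110+x/2.5,120+y/2.5),80) for x,y in((294,93),(360.5,90),(427,87))]
print(np.linalg.norm(P[0]-P[1]),np.linalg.norm(P[1]-P[2]))
sign_off()
```

```text
64.59338780897122 64.68126595348868
the job is handed in; nothing more can be done
```

I set the three relays with the wooden spacer, working from the end stop. I then stood the spacer on the counter in front of the panel and handed the job in at about 26.5 s; `sign_off()` gives no verdict.

| Relay drawn | Thick leg on | TCP y at contact (mm) | Predicted (mm) | Force at contact, about 5 N of it relay drag (N) |
|---|---|---|---|---|
| 1 | end stop | -44.0 | -43.6 | 10.2 |
| 2 | relay 1 | 22.1 | 22.0 | 8.2 |
| 3 | relay 2 | 87.9 | 88.0 | 8.7 |

- **Spacing by feel:** the contact positions are 66.1 mm and 65.8 mm apart, against the 66 mm wanted.
- **Spacing by the top camera:** the last check gave 64.6 mm and 64.7 mm. These are equal to each other but about 1.4 mm less than the contact readings. The picture is coarse at about 2.4 mm per pixel and the calibration is good to about 2 mm, so I trust the contact readings more.
- **Final picture:** the spacer stands upright and clear of the panel. The bearing, transformer and can look unmoved, though the crop shows only part of the can.

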